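# Slide the pen tray home in the desk organiser

### The job

Two yellow trays stand part-way out of the desk organiser. Push the one with the three pen lanes straight in, along the middle of its bay, until it is fully home with its front flush with the organiser's wall ends. It binds if pushed off-centre, so ease it in gently and never force it, and leave the undivided tray where it is.

Things in the scene. Friction and masses are not known exactly. Their poses are not given: they have to be found in the camera images.
- dock: Organiser: dark fixed frame on the desk, 200 deep (x) x 424 wide (y) x 45 mm high, open on top and in front, no floor. Origin: centre of underside; x points into the bays, towards the back wall (inner face x=+90). Three 12 mm walls at y=-206, 0, +206 form two bays 194 wide, centre lines y=+103 and -103; wall ends at x=-100. The felt-lined walls grip a tray that turns askew.
- lane_tray_front (a point): Tray to push: loose yellow open box 190 x 190 x 40 mm, about 0.4 kg, two long dividers make three lanes. Slides on the desk in either bay, 2 mm side play, starts 100-125 mm out. Point: centre of its front face (small label there), 20 mm above the desk; x points into the bay. Home: back wall touched, point at organiser x=-100. A centred push takes 2-12 N; over 25 mm off-centre it can jam.
- plain_tray_front (a point): The other yellow tray, in the other bay: same size, no dividers, 100-125 mm out; to be left alone. Point: centre of its front face, 20 mm above the desk; x points into the bay.

How it is judged:
By the outcome, as a careful person would: the job done as asked, in the order asked, and still so for the second after the job is handed in, with the robot touching nothing.
It also fails if it takes over 40 s, if anything falls off the work surface, if the arm or the gripper's body presses on something with over 40 N, if the wrist force passes 120 N, or if a joint passes its speed limit or range.

### The arm

A 6-joint arm with a two-finger parallel gripper is mounted at the origin on the work surface. World frame = base frame: x ahead of the robot, y to its left, z up, the work surface at z = 0. Lengths are in mm, angles in rad, forces in N, time in s.
With the tool pointing down it reaches from about 350 to 775 mm from the base axis. Payload 7.3 kg.
Tool frame: the origin (TCP) lies midway between the tips of the shut fingers; the grasp point (between the pads) lies 19 mm behind it; z points along the fingers, y is the direction in which the jaws open and shut (so a half turn about z gives the same grasp; the last joint's range is limited). The gripper opens to 92 mm and grips with 3 to 60 N. Pads are 19 mm wide; open, the fingers measure 130 mm over their backs; the gripper's body (75 mm by 190 mm) begins 47 mm behind the grasp point.
Start: joints at [1.058, 0.342, 1.524, -0, 1.275, -0.146], TCP at [188.268, 490.102, 226.741] pointing down, gripper open.
Joint ranges: [-2.53, 2.53], [-0.77, 2.02], [0.04, 2.7], [-1, 4.14], [0.28, 2.66], [-3.11, 3.11]. Speed limits (rad/s): [2.57, 2.57, 3.14, 3.14, 3.14, 3.14].

### API

Orientations are given as [roll, pitch, yaw] about the fixed x, y, z axes, in that order (R = Rz(yaw) Ry(pitch) Rx(roll)).
In Python, from plant import readout, optics, job gives the robot as it stands.
- The arm moves only by the tool drive_tool, never from a script. Its argument "series" is a list of rows, each a list of 4 numbers: the shift along the world's x, y, z in mm, then the turn about the world's z in degrees. A call has 1 to 12 rows; each row shifts and turns the commanded pose from where the row before left it; what a row does not reach is not made up. A row lasts 1/10 s, in which the tool goes at most 50 mm and 8.59 degrees, less where a joint would pass 70% of its speed; a pose out of reach is approached as far as the arm can. A call with a gripper value outside its range is refused whole. "hand" is the closure, from 0 (fully open) to 1 (shut), set as the call begins (left out, the last holds). The fingers move at their own pace and stop on an object; the grip force is fixed at half the most. Time passes only in rows, so rows that do not move let the fingers close. It gives the time, the measured TCP pose, the force and the opening at its end, in the units of the state.
- readout.get_obs(): the state, without advancing time (a new reading comes with each control period).
- optics.capture(name): name is "side" or "top"; returns a dict with "image" (480x640x3 uint8, blue, green, red), "depth" (480x640 float32, mm along the optical axis (not along the pixel's ray), 0 where there is no reading), "vfov" (degrees; the focal length in pixels is half the picture's height over the tangent of half this angle, whatever the lens; pixels are square), "cx", "cy" (the principal point, pixels), "eye" and "rotation" of the camera in the world. Camera axes: x right, y down, z forward; pixel columns grow to the right and rows downward; lengths in mm; the calibration is good to about 2 mm. A picture is of the moment at which its call begins.
- job.close_job(): hands the job in, once; it reports no verdict.
The state is a dict: "time": time; "joint_positions": joint angles; "dq": joint speeds; "tau": joint torques, N m; "tool_pos": TCP position; "tcp_rot": TCP orientation; "contact_force": force on the tool from outside, world axes, zero at the start; "moment": the same for the moment, N m; "grip_width": finger opening in mm.
Only numpy, scipy, OpenCV 4.12 (cv2) and the standard library are available. Lean on these libraries where they do the work, as an engineer would, in place of code of your own. Each camera call takes 0.05 s, during which the arm holds its last target.

## Working session

There is one attempt and no reset: what is moved stays moved. The work goes in short steps, Python scripts to look and compute and a tool call to move; the robot and the scene stay as the last step left them, time stands still between calls to the robot, and variables do not carry over. Pictures are saved under pics/ and viewed, and the job is handed in when it is done.

Besides the shell and the picture viewer there is one more tool, called after ">>>" as name([rows], argument=value, ...), one row to a line, values as JSON. drive_tool: Moves the arm, as the interface text tells. Its arguments: {"type":"object","properties":{"series":{"type":"array"},"hand":{"type":"number"}},"required":["series"]}

```bash
mkdir -p pics
python3 - <<'E'
from plant import readout, optics, job
import cv2,numpy as np
for n in("side","top"):
    c=optics.capture(n); cv2.imwrite(f"pics/{n}0.png",c["image"]); np.savez(f"pics/{n}0.npz",**{k:v for k,v in c.items()})
    print(n,c["vfov"],c["cx"],c["cy"],c["eye"],c["rotation"])
print(readout.get_obs())
E
```

```text
side 54.90873221307942 316.2980767129781 231.39288116730907 [561.36552146 424.57696079 558.54751102] [-2.47644102 -0.01451021 -2.93592089]
top 57.54710541694227 324.101188659611 241.89292206248157 [576.38735458  -6.87018841 686.84379477] [-3.05146168  0.03807956 -1.59967459]
{'time': 0.1, 'joint_positions': array([ 1.05798402e+00,  3.42638333e-01,  1.52489015e+00,  4.90948923e-05,
        1.27537706e+00, -1.46019333e-01]), 'dq': array([ 1.29672501e-04, -1.39610957e-03, -1.24327627e-03, -8.99241964e-04,
       -6.92055975e-04,  4.08602465e-05]), 'tau': array([ 2.41531525e-03, -4.32003021e+01, -2.44695032e+01,  7.19073555e-02,
        5.25813724e-02, -6.04296270e-05]), 'tool_pos': array([188.08365948, 489.78900076, 226.13302533]), 'tcp_rot': array([-3.14030057e+00, -2.37476467e-04,  2.77478520e+00]), 'contact_force': array([-1.01452073,  1.00155397, -0.72314221]), 'moment': array([-0.00986233, -0.04433325,  0.04412199]), 'grip_width': 91.8658677360186}
```

View pics/side0.png

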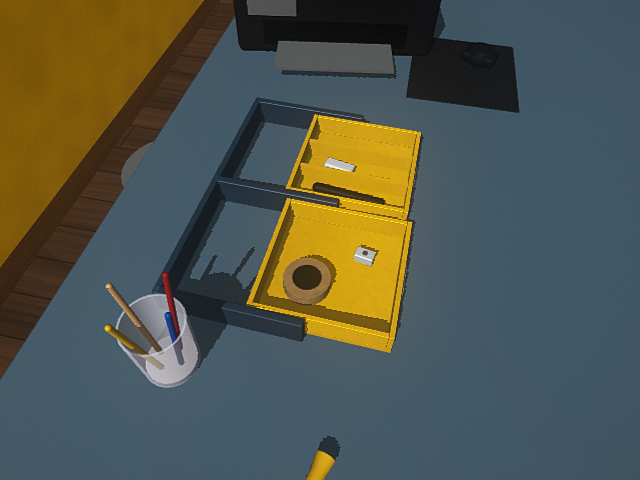

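View pics/top0.png

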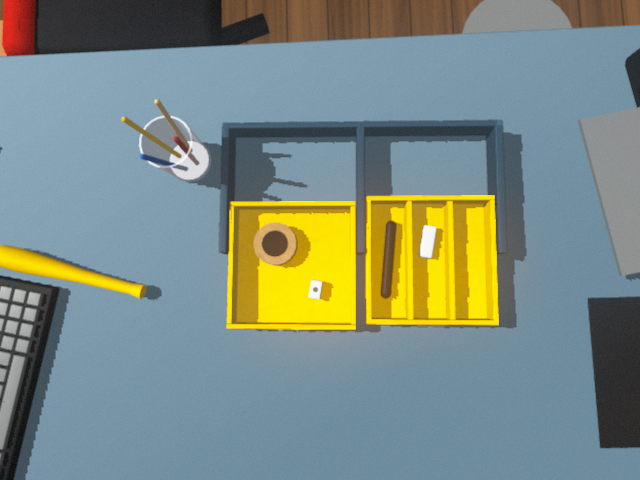

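The side view shows the lane tray at about (370,165) and the plain tray at (340,270). In the top view the lane tray is on the right, columns 367–498, with its front edge near row 322. The plain tray is on the left, columns 228–356. I'll enlarge the picture to read the corners.

Run:
```python
import cv2,numpy as np
a=cv2.imread("pics/top0.png")
cv2.imwrite("pics/t_crop1.png",cv2.resize(a[295:345,350:510],None,fx=5,fy=5,interpolation=cv2.INTER_CUBIC))
cv2.imwrite("pics/t_crop2.png",cv2.resize(a[110:260,350:510],None,fx=4,fy=4,interpolation=cv2.INTER_CUBIC))
b=cv2.imread("pics/side0.png")
cv2.imwrite("pics/s_crop1.png",cv2.resize(b[105:225,280:430],None,fx=5,fy=5,interpolation=cv2.INTER_CUBIC))
```

```text
(no output)
```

View pics/t_crop1.png

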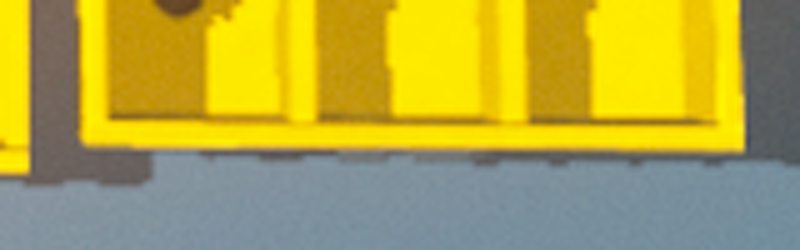

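View pics/t_crop2.png

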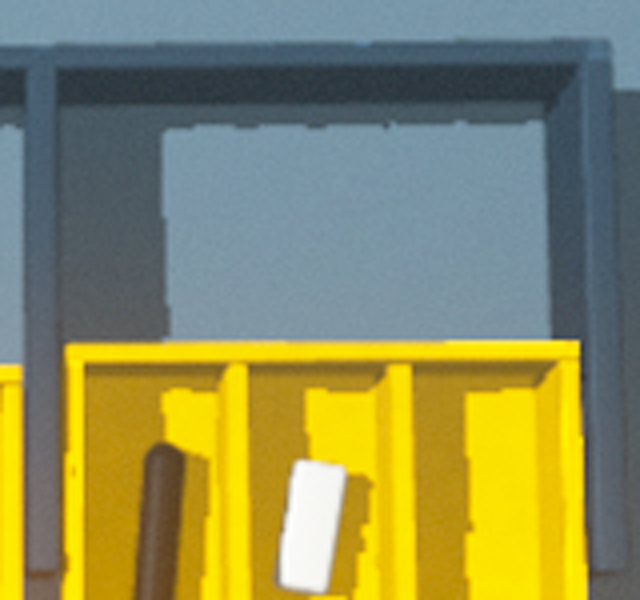

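View pics/s_crop1.png

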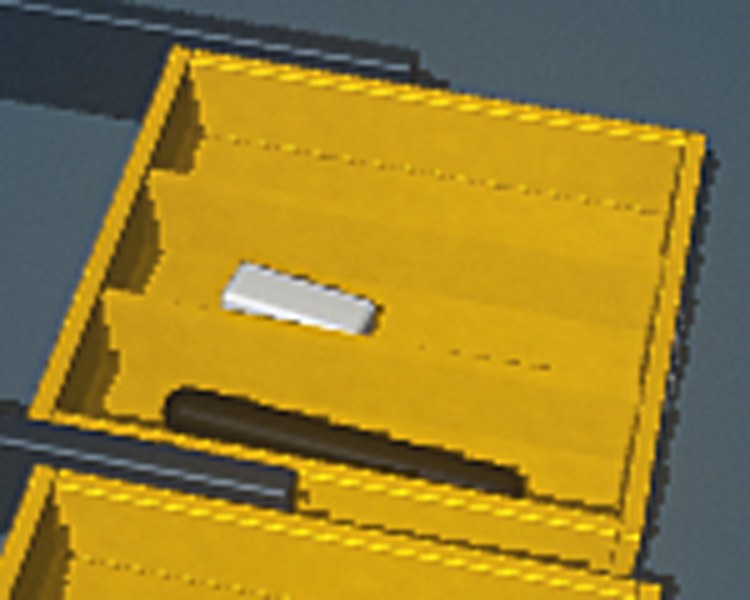

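```bash
cat > h.py <<'E'
import numpy as np
from scipy.spatial.transform import Rotation as R
def load(n):
    c=dict(np.load(f"pics/{n}.npz")); c["R"]=R.from_euler("xyz",c["rotation"]).as_matrix(); c["f"]=240/np.tan(np.radians(c["vfov"]/2)); return c
def ray(c,uv):
    d=c["R"]@np.array([(uv[0]-c["cx"])/c["f"],(uv[1]-c["cy"])/c["f"],1]); return c["eye"],d
def onz(c,uv,z):
    o,d=ray(c,uv); return o+d*(z-o[2])/d[2]
def tri(a,ua,b,ub):
    A=[];y=[]
    for c,u in((a,ua),(b,ub)):
        o,d=ray(c,u); d=d/np.linalg.norm(d); P=np.eye(3)-np.outer(d,d); A.append(P); y.append(P@o)
    x=np.linalg.solve(sum(A),sum(y)); return x,[np.linalg.norm(P@x-q) for P,q in zip(A,y)]
E
python3 - <<'E'
from h import *
np.set_printoptions(precision=1,suppress=True)
t,s=load("top0"),load("side0")
T=dict(fl=(365.6,323.8),fr=(498.4,325),rl=(365.9,195.9),rr=(494.6,195.1))
S=dict(fr=(420.6,132),fl=(407.2,211),rr=(315.2,113.6),rl=(286,187.6))
for k in T: print(k,*tri(t,T[k],s,S[k]),onz(t,T[k],40),onz(s,S[k],40))
D=dict(rw_l=(497.6,252.6),rw_r=(506.3,252.2),mw_l=(355.9,252.7),mw_r=(364.1,252.7),back_out=(502.1,119.6))
for k in D: print(k,onz(t,D[k],45))
for uv in((430,100),(365,285),(430,324),(360,200)): # depth check
    z=t["depth"][uv[1]-0,uv[0]]; o,d=ray(t,uv); print(uv,o+d*z)
E
```

```text
fl [513.6 -40.9  41. ] [np.float64(0.31110834142113053), np.float64(0.3111083414211306)] [513.8 -41.   40. ] [513.2 -41.9  40. ]
fr [ 506.  -233.3   35.1] [np.float64(0.734268161953698), np.float64(0.734268161953981)] [ 507.3 -231.6   40. ] [ 505.8 -227.3   40. ]
rl [701.2 -48.5  40.7] [np.float64(1.235585426669626), np.float64(1.2355854266696358)] [702.6 -48.5  40. ] [700.1 -49.   40. ]
rr [ 695.7 -239.    37.9] [np.float64(1.5880225011665174), np.float64(1.5880225011667437)] [ 696.9 -238.2   40. ] [ 693.5 -236.1   40. ]
rw_l [ 611.4 -235.4   45. ]
rw_r [ 611.6 -247.8   45. ]
mw_l [617.7 -30.3  45. ]
mw_r [617.3 -42.3  45. ]
back_out [ 809.4 -254.7   45. ]
(430, 100) [ 863.3 -159.9   -0.2]
(365, 285) [569.7 -44.3   0.9]
(430, 324) [ 510.3 -135.6   31.5]
(360, 200) [696.1 -39.3  43.5]
```

>>> drive_tool([
  [23,-29,0,-6],
  [23,-29,0,-6],
  [23,-29,0,-6],
  [23,-29,0,-6],
  [23,-29,0,-6],
  [23,-29,0,-6],
  [23,-29,0,-6],
  [23,-29,0,-6],
  [23,-29,0,-6],
  [23,-29,0,-6],
], hand=1)

```text
time: 1.1
tool_pos: [418.8, 198.7, 226.5]
tcp_rot: [-3.141, 0.0, 1.723]
contact_force: [-0.9, 0.1, 0.0]
grip_width: 16.3
```

>>> drive_tool([
  [2,-33,0,-1.1],
  [2,-33,0,-1.1],
  [2,-33,0,-1.1],
  [2,-33,0,-1.1],
  [2,-33,0,-1.1],
  [2,-33,0,-1.1],
  [2,-33,0,-1.1],
  [2,-33,0,-1.1],
  [2,-33,0,-1.1],
  [2,-33,0,-1.1],
  [0,0,0,0],
  [0,0,0,0],
])

```text
time: 2.3
tool_pos: [437.9, -130.1, 226.3]
tcp_rot: [-3.141, -0.001, 1.534]
contact_force: [-0.3, -0.1, -0.2]
grip_width: 0.6
```

Run:
```python
from plant import readout
print(readout.get_obs())
```

```text
{'time': 2.3, 'joint_positions': array([-4.57121680e-01,  2.18162877e-01,  1.69936150e+00,  3.80526050e-04,
        1.22526685e+00, -4.20388061e-01]), 'dq': array([ 0.03225511, -0.01092712,  0.0098904 ,  0.00301338,  0.00068824,
        0.00225763]), 'tau': array([-1.05355661e+00, -3.55141711e+01, -2.42487645e+01, -5.14876912e-02,
       -9.28947295e-03, -5.08069969e-02]), 'tool_pos': array([ 437.91495004, -130.12807819,  226.29129633]), 'tcp_rot': array([-3.14064447e+00, -8.15886223e-04,  1.53393322e+00]), 'contact_force': array([-0.28098563, -0.06617305, -0.16158078]), 'moment': array([-0.0496875 ,  0.07565548,  0.02547221]), 'grip_width': 0.5728441887711387}
```

>>> drive_tool([
  [0,-3,-30,0],
  [0,0,-30,0],
  [0,0,-30,0],
  [0,0,-30,0],
  [0,0,-30,0],
  [0,0,-30,0],
  [0,0,-20,0],
  [0,0,-10,0],
  [0,0,0,0],
  [0,0,0,0],
  [0,0,0,0],
])

```text
time: 3.4
tool_pos: [439.0, -133.0, 17.8]
tcp_rot: [3.14, 0.001, 1.536]
contact_force: [-0.4, -0.4, 0.6]
grip_width: 0.7
```

Run:
```python
from plant import readout, optics
import cv2,numpy as np
c=optics.capture("top"); cv2.imwrite("pics/top1.png",c["image"]); np.savez("pics/top1.npz",**c)
c=optics.capture("side"); cv2.imwrite("pics/side1.png",c["image"]); np.savez("pics/side1.npz",**c)
o=readout.get_obs(); print(o["tool_pos"],o["tcp_rot"],o["contact_force"])
```

```text
[ 438.89619209 -133.13639496   17.70194367] [3.13962591e+00 8.44908190e-04 1.53567941e+00] [-0.27477613  0.53072818  0.18363846]
```

View pics/top1.png

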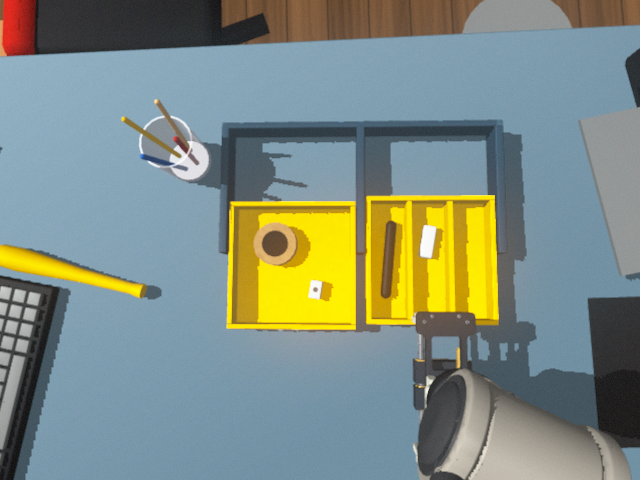

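View pics/side1.png

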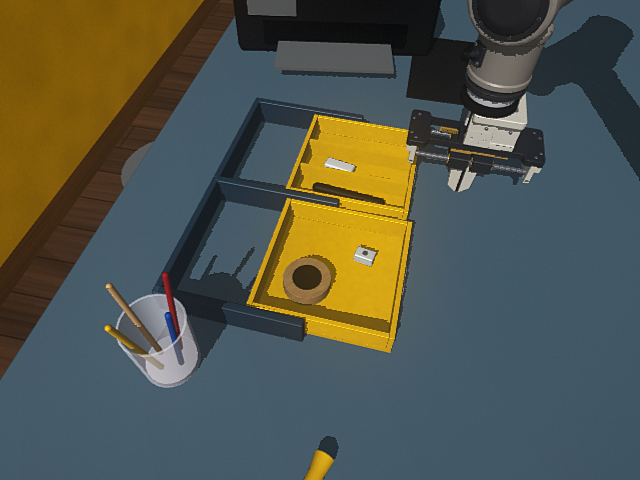

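The gripper stands in front of the tray, with its fingers at about (460,182) in the side view and its body overhanging the tray well above the rim. Now I'll approach slowly until it touches.

>>> drive_tool([
  [8,-0.3,-3,0],
  [8,-0.3,0,0],
  [8,-0.3,0,0],
  [5,-0.2,0,0],
  [3,-0.1,0,0],
  [3,-0.1,0,0],
  [2,0,0,0],
  [2,0,0,0],
  [2,0,0,0],
  [0,0,0,0],
])

```text
time: 4.5
tool_pos: [479.5, -134.2, 13.8]
tcp_rot: [3.141, 0.0, 1.536]
contact_force: [0.0, -0.2, -0.4]
grip_width: 0.3
```

>>> drive_tool([
  [2,0,0,0],
  [2,-0.1,0,0],
  [2,-0.1,0,0],
  [2,-0.1,0,0],
])

```text
time: 4.9
tool_pos: [487.5, -134.5, 13.8]
tcp_rot: [3.141, 0.0, 1.536]
contact_force: [-0.6, 0.2, 0.2]
grip_width: 0.3
```

>>> drive_tool([
  [2,-0.1,0,0],
  [2,0,0,0],
  [2,-0.1,0,0],
  [2,-0.1,0,0],
])

```text
time: 5.3
tool_pos: [494.8, -134.6, 13.7]
tcp_rot: [-3.14, -0.0, 1.536]
contact_force: [-2.5, 1.0, 2.5]
grip_width: 0.3
```

>>> drive_tool([
  [2,-0.3,0,0],
  [2,-0.3,0,0],
  [3,-0.1,0,0],
  [3,-0.1,0,0],
  [3,-0.1,0,0],
  [3,-0.1,0,0],
  [3,-0.1,0,0],
  [3,-0.1,0,0],
])

```text
time: 6.1
tool_pos: [517.5, -136.0, 13.7]
tcp_rot: [3.141, 0.0, 1.536]
contact_force: [-1.9, 0.0, -0.0]
grip_width: 0.8
```

>>> drive_tool([
  [3,-0.1,0,0],
  [3,-0.1,0,0],
  [3,-0.1,0,0],
  [3,-0.1,0,0],
  [3,-0.1,0,0],
  [3,-0.1,0,0],
  [3,-0.1,0,0],
  [3,-0.1,0,0],
])

```text
time: 6.9
tool_pos: [541.5, -136.8, 13.7]
tcp_rot: [3.142, -0.0, 1.536]
contact_force: [-1.3, -0.3, -0.0]
grip_width: 0.1
```

Run:
```python
from plant import readout, optics
import cv2,numpy as np
c=optics.capture("side"); cv2.imwrite("pics/side2.png",c["image"])
o=readout.get_obs(); print(o["tool_pos"],o["tcp_rot"],o["contact_force"],o["moment"])
```

```text
[ 542.11417332 -136.9176224    13.81750613] [3.14061936e+00 2.24918487e-04 1.53556610e+00] [-0.43648748 -0.32568352 -0.47297856] [-0.03684092  0.21193437 -0.03030375]
```

View pics/side2.png

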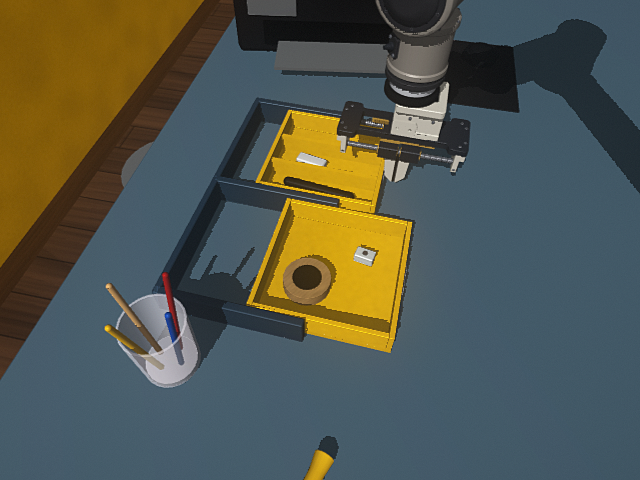

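The lane tray has slid about halfway in: its back edge is now around (270,150) and its sides are still parallel to the walls. The plain tray hasn't moved. Contact force is only about 2 N, so I'll carry on.

>>> drive_tool([
  [3,-0.1,0,0],
  [3,-0.1,0,0],
  [3,-0.1,0,0],
  [3,-0.1,0,0],
  [3,-0.1,0,0],
  [3,-0.1,0,0],
  [3,-0.1,0,0],
  [3,-0.1,0,0],
])

```text
time: 7.75
tool_pos: [565.5, -137.6, 13.8]
tcp_rot: [3.141, 0.0, 1.536]
contact_force: [-2.1, 0.0, 0.7]
grip_width: 0.3
```

>>> drive_tool([
  [3,-0.1,0,0],
  [3,-0.1,0,0],
  [3,-0.1,0,0],
  [3,-0.1,0,0],
  [3,-0.1,0,0],
  [2,-0.1,0,0],
  [2,-0.1,0,0],
  [2,0,0,0],
])

```text
time: 8.55
tool_pos: [586.4, -138.3, 13.8]
tcp_rot: [3.142, 0.0, 1.536]
contact_force: [-2.0, -0.3, 2.8]
grip_width: 0.5
```

>>> drive_tool([
  [1,0,0,0],
  [1,-0.1,0,0],
  [1,0,0,0],
  [1,0,0,0],
])

```text
time: 8.95
tool_pos: [590.3, -138.4, 13.8]
tcp_rot: [3.142, 0.0, 1.536]
contact_force: [-1.9, 0.1, 1.9]
grip_width: 0.5
```

>>> drive_tool([
  [1,0,0,0],
  [1,-0.1,0,0],
  [1,0,0,0],
  [1,0,0,0],
])

```text
time: 9.35
tool_pos: [594.3, -138.5, 13.8]
tcp_rot: [3.142, 0.0, 1.536]
contact_force: [-2.9, -0.2, 2.5]
grip_width: 0.5
```

>>> drive_tool([
  [1,0,0,0],
  [1,-0.1,0,0],
])

```text
time: 9.55
tool_pos: [595.8, -138.5, 13.7]
tcp_rot: [-3.14, -0.0, 1.536]
contact_force: [-7.1, 0.1, 6.3]
grip_width: -0.2
```

>>> drive_tool([
  [1,0,0,0],
])

```text
time: 9.65
tool_pos: [595.8, -138.5, 13.7]
tcp_rot: [-3.138, -0.0, 1.536]
contact_force: [-11.4, -0.9, 7.5]
grip_width: 0.3
```

Run:
```python
from plant import readout, optics
import cv2,numpy as np
c=optics.capture("side"); cv2.imwrite("pics/side3.png",cv2.resize(c["image"][80:240,200:420],None,fx=3,fy=3,interpolation=cv2.INTER_CUBIC)); np.savez("pics/side3.npz",**c)
c=optics.capture("top"); cv2.imwrite("pics/top3.png",cv2.resize(c["image"][110:270,340:520],None,fx=3,fy=3,interpolation=cv2.INTER_CUBIC)); np.savez("pics/top3.npz",**c)
```

```text
(no output)
```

View pics/side3.png

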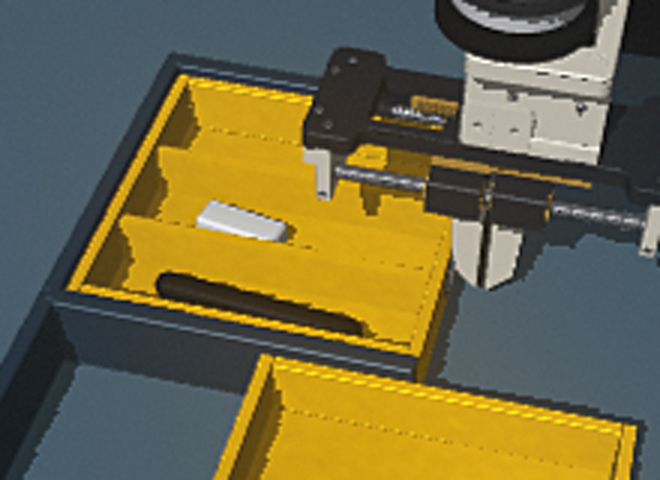

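View pics/top3.png

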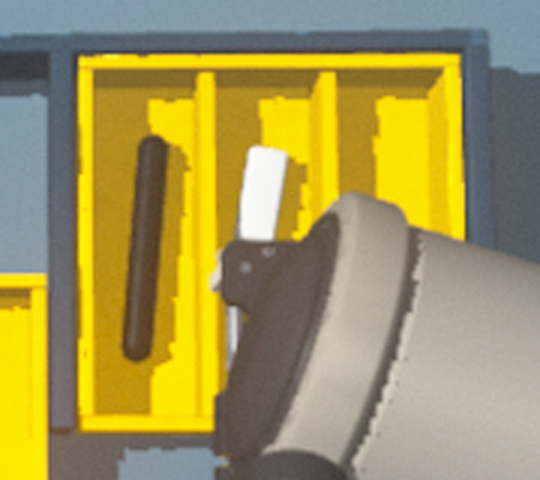

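The tray's back edge meets the back wall in the top view (crop row ~57), and its front is level with the middle wall's end (crop row ~430). The tool stalled at x=595.8 while the force rose to 11 N, so the tray is home. I'll back off straight and check the whole front.

>>> drive_tool([
  [0,0,0,0],
  [-3,0.1,0,0],
  [-5,0.2,0,0],
  [-10,0.3,0,0],
  [-20,0.7,0,0],
  [-30,1,0,0],
  [-30,1,0,0],
  [-30,1,10,0],
  [0,0,40,0],
  [0,0,40,0],
  [0,0,40,0],
  [0,0,30,0],
])

```text
time: 10.95
tool_pos: [470.0, -134.6, 176.4]
tcp_rot: [3.138, 0.001, 1.536]
contact_force: [0.2, -0.3, 0.1]
grip_width: 0.2
```

>>> drive_tool([
  [0,40,20,0],
  [0,40,0,0],
  [0,40,0,0],
  [0,40,0,0],
  [0,40,0,0],
  [0,40,0,0],
  [0,40,0,0],
  [0,0,0,0],
  [0,0,0,0],
])

```text
time: 11.85
tool_pos: [469.1, 146.3, 193.6]
tcp_rot: [3.141, 0.0, 1.538]
contact_force: [-0.3, -0.3, -0.3]
grip_width: 0.5
```

Run:
```python
from plant import readout, optics
import cv2,numpy as np
c=optics.capture("side"); cv2.imwrite("pics/side4.png",c["image"]); np.savez("pics/side4.npz",**c)
c=optics.capture("top"); np.savez("pics/top4.npz",**c)
cv2.imwrite("pics/top4.png",c["image"])
cv2.imwrite("pics/top4c.png",cv2.resize(c["image"][110:265,345:515],None,fx=3.8,fy=3.8,interpolation=cv2.INTER_CUBIC))
```

```text
(no output)
```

View pics/top4.png

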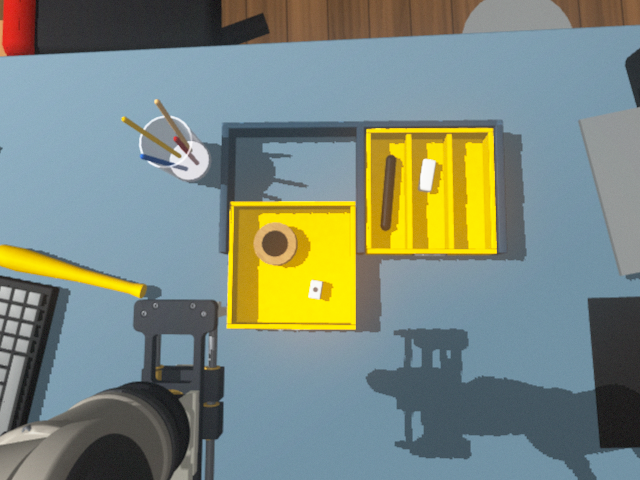

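View pics/top4c.png

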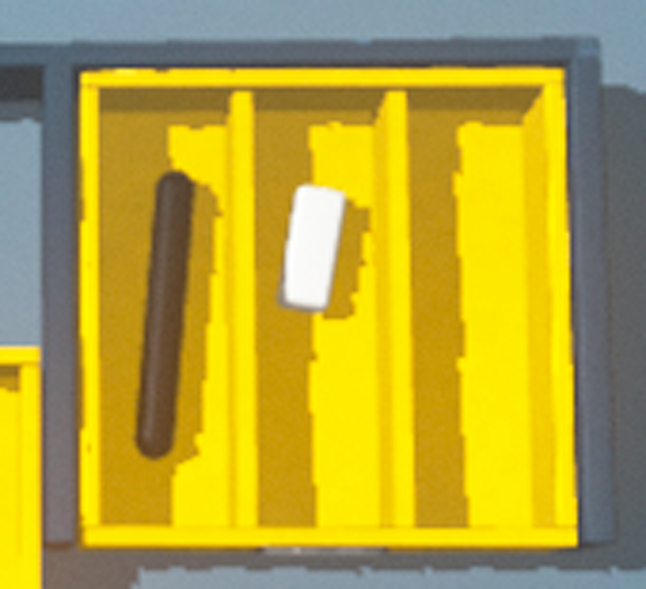

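View pics/side4.png

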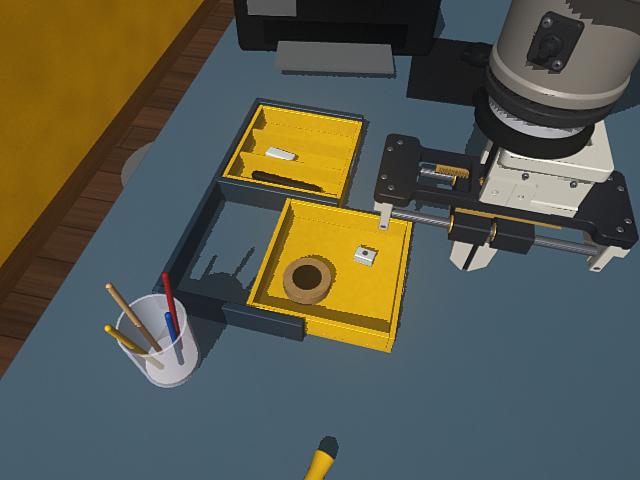

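The full pictures show the lane tray inside its bay, with its front (top crop row ~547) level with the wall ends (rows 541–543). The plain tray has not moved. Next I'll convert these readings to millimetres.

Run:
```python
from h import *
import cv2
np.set_printoptions(precision=1,suppress=True)
t=load("top4")
p=lambda x,y:((x+.5)/3.8-.5+345,(y+.5)/3.8-.5+110)
for n,uv,z in(("fl",p(83,547),40),("fr",p(577,547),40),("bl",p(80,69),40),("br",p(565,67),40),("mw",p(60,544),45),("rw",p(597,541),45),("bwL",p(78,67),45),("bwR",p(565,65),45)):
    w=onz(t,uv,z); a=np.radians(-1.95); d=w[:2]-np.array([614.5,-139]); print(n,w,"dock-x rel wall ends",d@[np.cos(a),np.sin(a)],"lat",d@[-np.sin(a),np.cos(a)])
# plain tray moved?
a=np.load("pics/top0.npz")["image"];b=t["image"]
print("plain diff",np.abs(a[215:335,222:352].astype(int)-b[215:335,222:352]).mean())
```

```text
fl [616.2 -46.1  40. ] dock-x rel wall ends -1.449066497991437 lat 92.93414501547302
fr [ 610.3 -235.4   40. ] dock-x rel wall ends -0.9302082652617011 lat -96.51006666342225
bl [807.3 -52.1  40. ] dock-x rel wall ends 189.7463633357029 lat 93.45075099176681
br [ 800.  -242.9   40. ] dock-x rel wall ends 188.92630305142595 lat -97.50443409028684
mw [617.3 -37.   45. ] dock-x rel wall ends -0.6306624990505993 lat 102.07957078057825
rw [ 612.1 -241.3   45. ] dock-x rel wall ends 1.0620234079734587 lat -102.3461970232063
bwL [806.4 -51.   45. ] dock-x rel wall ends 188.77222968999905 lat 94.52665083264633
bwR [ 799.1 -241.1   45. ] dock-x rel wall ends 187.94252824311727 lat -95.76355057091075
plain diff 3.394615384615385
```

Run:
```python
from plant import readout, job
import cv2,numpy as np
g=lambda n:cv2.cvtColor(np.load(f"pics/{n}.npz")["image"],cv2.COLOR_BGR2GRAY)[195:335,222:358].astype(np.float32)
s=cv2.phaseCorrelate(g("top0"),g("top4"),cv2.createHanningWindow((136,140),cv2.CV_32F)); print("plain shift px",s)
print(readout.get_obs()["contact_force"])
if np.hypot(*s[0])<0.6: print("closing",job.close_job())
```

```text
plain shift px ((-0.022665635558212216, 0.010156615074663478), 0.9610383999936375)
[0.73515821 0.18494751 0.06615775]
the job is handed in; nothing more can be done
closing None
```

I pushed the three-lane tray straight in with the shut fingers until it stopped, then backed the arm clear and handed the job in at about 12 s.

- **The push:** it stayed about 1 mm from the middle of the tray front. Resistance read about 2–3 N all the way, then rose sharply to 11 N with no further movement, which I took as the tray touching the back wall.
- **Lane tray:** in the last top picture its back edge meets the back wall to within about 1 mm. Its front reads 1.4 mm (left) and 0.9 mm (right) proud of the average line of the wall ends. The wall ends themselves scatter by about 1 mm, and calibration is good to about 2 mm, so I count it as flush. I did not push it a second time to confirm.
- **Plain tray:** it shifted by about 0.02 px between the first and last top pictures, so it has not moved.
- **Contact at the end:** the arm was clear of everything, and the force reading was under 1 N.

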